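# Slide the sample carrier under the reader bridge

## Task

Push the flat aluminium sample carrier along the bench with the fingertips and gently slide it, short edge first, through the open side of the low reader bridge until its leading edge rests squarely against the steel stop bar on the bridge's far side. Never grip, lift or tip the carrier, and do not knock or shift the other things on the bench or the weight on the bridge. Leave the carrier lying flat and fully home.

Things in the scene. Friction and masses are not known exactly. Their poses are not given: they have to be found in the camera images.
- carrier: Loose flat aluminium plate, 120 mm long (its x), 90 mm wide (its y), 16 mm thick, 0.25 to 0.5 kg, with a round glass dish (68 mm across) fixed in its top and standing 5 mm above it (21 mm in all). Origin: centre of its underside. +x points to its leading short edge, within about 0.7 rad of the bridge's +x at the start.
- carrier_front (a point): Centre of the carrier's leading short edge face, 8 mm above its underside.
- carrier_rear (a point): Centre of the carrier's trailing short edge face, 8 mm above its underside; axes as the carrier's.
- bridge: Low white bridge fixed to the bench, flat grey reading head on top. It stands at another place and angle each time. Origin: on the bench under the middle of its top plate. +x is the way the carrier goes in (about the world's -y). Top plate: x -35 to +35, y -70 to +70 mm, underside 26, top 34 mm above the bench; reading head (x -12 to +32, y -35 to +35 mm) to 52 mm.
- opening (a point): Middle of the bridge's open side, where the carrier enters: x = -35 mm, y = 0 in the bridge's frame, 13 mm above the bench. Axes as the bridge's. The two legs (18 mm thick, along the plate's sides) leave an opening 104 mm wide, 26 mm high.
- stop (a point): Middle of the face of the steel stop bar that the carrier comes up against: x = +55 mm, y = 0 in the bridge's frame, 7 mm above the bench. Axes as the bridge's. The bar and the side arms that carry it are rigid, 14 mm tall. With the carrier home, its trailing edge is at x = -65 mm, 30 mm outside the top plate.
- bottle: Bystander, to be left alone: a clear glass reagent bottle, 76 mm across, 160 mm tall.
- jar: Bystander, to be left alone: an amber jar, 60 mm across, 80 mm tall.
- beaker: Bystander, to be left alone: a glass beaker, 68 mm across, 75 mm tall.
- dish: Bystander, to be left alone: a loose glass dish, 72 mm across, 15 mm tall.
- plate: Bystander, to be left alone: a white plate, 200 mm across.
- spatula: Bystander, to be left alone: a lying spatula with a wooden handle.
- burner: Bystander, to be left alone: a laboratory burner, 90 mm across its foot, 144 mm tall.
- weight: Bystander, to be left alone: a brass balance weight, 20 mm across and 24 mm tall, standing on the bridge's top.
Not all that is in view belongs to the job. Of the things shaped like the carrier, the aluminium one is meant. What is shaped like the bridge but green is not meant.

How it is judged:
By the outcome, as a careful person would: the job done as asked, in the order asked, and still so for the second after the job is handed in, with the robot touching nothing.
It also fails if it takes over 54 s, if anything falls off the work surface, if the arm or the gripper's body presses on something with over 40 N, if the wrist force passes 120 N, or if a joint passes its speed limit or range.

## Robot

A 6-joint arm with a two-finger parallel gripper is mounted at the origin on the work surface. World frame = base frame: x ahead of the robot, y to its left, z up, the work surface at z = 0. Lengths are in mm, angles in rad, forces in N, time in s.
With the tool pointing down it reaches from about 275 to 750 mm from the base axis. Payload 10.2 kg.
Tool frame: the origin (TCP) lies midway between the tips of the shut fingers; the grasp point (between the pads) lies grip_depth behind it (grip_depth is the distance from the TCP to the grasp point, in mm); z points along the fingers, y is the line along which they close (so a half turn about z gives the same grasp; the last joint's range is limited). The gripper opens to 85 mm and grips with 20 to 120 N. Pads are 22 mm wide; open, the fingers measure 114 mm over their backs; the gripper's body (76 mm by 85 mm) begins 54 mm behind the grasp point. The pads swing forward as they close: fully open they stand 13 mm farther back than shut.
Start: joints at [-1.483, 0.313, 1.498, -0, 1.331, -0.223], TCP at [160.543, -499.857, 231.294] pointing down, gripper open.
Joint ranges: [-2.94, 2.94], [-0.97, 2.17], [0.19, 2.56], [-1.23, 4.37], [0.02, 3.11], [-2.88, 2.88]. Speed limits (rad/s): [2.39, 2.39, 3.01, 3.14, 3.14, 3.14].

## Interface

Orientations are given as a unit quaternion [w, x, y, z].
In Python, from rig import * gives the robot as it stands.
- The arm moves only by the tool servo_tool, never from a script. Its argument "commands" is a list of rows, each a list of 3 entries, a list of its own where there are three numbers: the gripper command: -1 is fully open, 1 is shut, values between are in proportion, then the shift along the tool's x, y, z in m, then the turn, a rotation vector about the tool's x, y, z in units of 6 degrees (1.0 is 6 degrees). In form: [[grip, [dx, dy, dz], [ax, ay, az]], ...]. A call has 1 to 10 rows; each row shifts and turns the commanded pose from where the row before left it, along the tool's axes as they then stand; what a row does not reach is not made up. A row lasts 1/12 s, in which the tool goes at most 41.7 mm and 7.16 degrees, less where a joint would pass 70% of its speed; a pose out of reach is approached as far as the arm can. A call is refused whole if a number of a shift passes 0.0417 or a number of a turn 1, either way. A call with a gripper value outside its range is refused whole. The fingers move at their own pace and stop on an object; "squeeze" is the grip in N (left out, the last holds). Time passes only in rows, so rows that do not move let the fingers close. It gives the time, the measured TCP pose, the force, the opening and the grip force at its end, in the units of the state.
- sense(): the state, without advancing time (a new reading comes with each control period).
- capture(name): name is "scene" or "top" or "wrist"; returns a dict with "pixels" (420x560x3 uint8, red, green, blue), "z_map" (420x560 float32, mm along the optical axis (not along the pixel's ray), 0 where there is no reading), "fx", "fy", "cx", "cy" (pixels), "rvec" (rotation vector, rad) and "tvec" (3), from world to camera coordinates, as OpenCV has them; the wrist camera has in their place "T_tool_cam" (4x4, takes a point from camera to tool coordinates, whose origin is the TCP and whose axes are the flange's). Camera axes: x right, y down, z forward; pixel columns grow to the right and rows downward; lengths in mm; the calibration is good to about 2 mm. A picture is of the moment at which its call begins: read the wrist's pose just before it.
- finish_job(): hands the job in; it is judged then, once.
The state is a dict: "time_s": time; "joints": joint angles; "dq": joint speeds; "tau": joint torques, N m; "eef_pos": TCP position; "ee_rot": TCP orientation; "force": force on the tool from outside, world axes, zero at the start; "wrist_torque": the same for the moment, N m; "grip_width": opening from 0.0 (shut) to 1.0 (fully open); "grip_force": force on a finger pad.
Only numpy, scipy, OpenCV 4.12 (cv2) and the standard library are available. Lean on these libraries where they do the work, as an engineer would, in place of code of your own. Each camera call takes 0.05 s, during which the arm holds its last target. There are 200 camera calls.

## Working session

There is one attempt and no reset: what is moved stays moved. The work goes in short steps, Python scripts to look and compute and a tool call to move; the robot and the scene stay as the last step left them, time stands still between calls to the robot, and variables do not carry over. Pictures are saved under pics/ and viewed, at most 10 in all, crops included, and the job is handed in when it is done.

Besides the shell and the picture viewer there is one more tool, called after "Request:" as a command line: name --argument value ..., lists and objects as JSON in quotes. servo_tool: Moves the arm, as the interface text tells. Its arguments: {"type":"object","properties":{"commands":{"type":"array"},"squeeze":{"type":"number"}},"required":["commands"]}

```bash
mkdir -p pics; ls; cat > h.py <<'E'
from rig import *
import numpy as np, cv2
from scipy.spatial.transform import Rotation as R
def snap(n,f):
    c=capture(n); np.savez('/tmp/'+f+'.npz',**{k:np.asarray(v) for k,v in c.items()})
    cv2.imwrite('pics/'+f+'.png',c['pixels'][:,:,::-1]); return c
def world(c,u,v,z=None):
    # pixel -> world; at depth map or at plane height z
    Rm=R.from_rotvec(np.ravel(c['rvec'])).as_matrix(); t=np.ravel(c['tvec'])
    ray=np.array([(u-c['cx'])/c['fx'],(v-c['cy'])/c['fy'],1.])
    o=-Rm.T@t; d=Rm.T@ray
    s=c['z_map'][int(round(v)),int(round(u))] if z is None else (z-o[2])/d[2]
    return o+s*d
E
python3 - <<'E'
from h import *
a=snap('top','top1'); b=snap('scene','scene1')
cv2.imwrite('pics/both.png',np.hstack([cv2.resize(x['pixels'],(400,300)) for x in (a,b)])[:,:,::-1])
print(sense())
E
```

```text
pics
{'time_s': 0.1, 'joints': array([-1.48341311e+00,  3.13361869e-01,  1.49834063e+00,  6.64210978e-06,
        1.33097736e+00, -2.23375248e-01]), 'dq': array([-0.00077024, -0.00200378, -0.00352819,  0.00155265,  0.0011743 ,
        0.00124475]), 'tau': array([ 3.69972709e-03, -4.12897038e+01, -2.60137957e+01, -7.98929204e-05,
        3.05663190e-03, -1.05768844e-06]), 'eef_pos': array([ 160.51792703, -499.63104678,  230.81647196]), 'ee_rot': array([-5.42130539e-04,  9.87952890e-01,  1.54753970e-01,  4.01526846e-05]), 'force': array([-0.61247202,  0.42411685, -0.2083876 ]), 'wrist_torque': array([ 0.02299152,  0.00757703, -0.00497264]), 'grip_force': 0.0, 'grip_width': 1.0010528999038457}
```

View pics/top1.png

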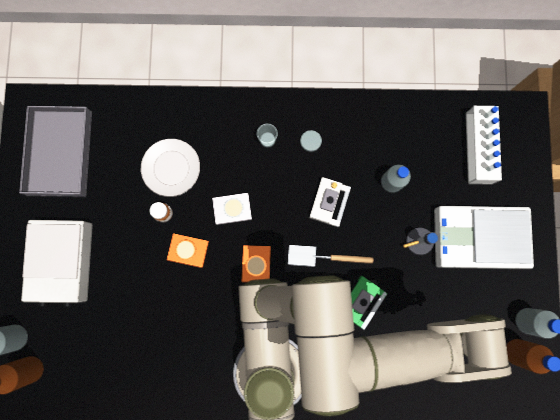

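View pics/scene1.png

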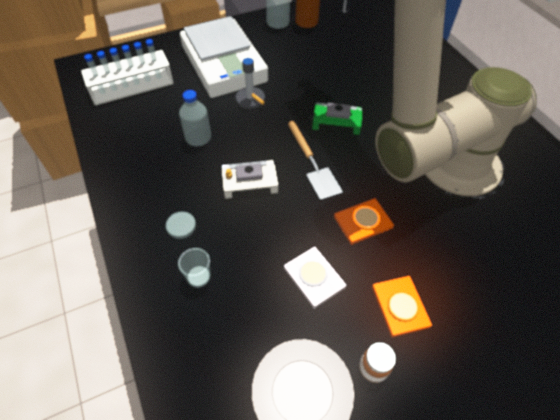

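The top view shows three carrier-like plates: a pale one at (232,208), an orange one at (188,250) and a copper/orange one at (257,263). The pale one should be the aluminium carrier. The white bridge is at (330,201) and the green decoy at (365,303). I'll check this choice in a close crop.

```bash
python3 - <<'E'
from h import *
c=dict(np.load('/tmp/top1.npz')); p=c['pixels'][165:245,205:365,::-1]
cv2.imwrite('pics/crop1.png',cv2.resize(p,None,fx=5,fy=5,interpolation=cv2.INTER_CUBIC))
s=dict(np.load('/tmp/scene1.npz')); 
for n,u,v in [('carr',232,208),('bridge',330,201),('jar',160,212),('spat',302,256),('dish',311,140),('beak',267,135),('bottle',397,180),('or1',188,250),('or2',257,263),('handleend',372,260)]: print(n,world(c,u,v).round())
hsv=cv2.cvtColor(c['pixels'],cv2.COLOR_RGB2HSV)
m=((hsv[...,2]>130)&(hsv[...,1]<110)).astype(np.uint8)
m[:, :200]=0; m[:170]=0; m[240:]=0;m[:,365:]=0
n,l,st,ce=cv2.connectedComponentsWithStats(m)
for i in range(1,n):
    if st[i,4]>100:
        q=cv2.boxPoints(cv2.minAreaRect(np.argwhere(l==i)[:,::-1].astype(np.float32)))
        z=16 if st[i,0]<270 else 34
        print(st[i],[world(c,*a,z=z).round(1) for a in q])
E
```

```text
carr [534. 138.  20.]
bridge [ 559. -187.   45.]
jar [509. 364.  76.]
spat [378. -99.   4.]
dish [ 771. -124.   23.]
beak [791.  26.   6.]
bottle [ 618. -391.  122.]
or1 [391. 278.  26.]
or2 [352.  50.  20.]
handleend [ 369. -330.   14.]
[ 310  177   41   50 1088] [array([ 504.2, -118.8,   34. ]), array([ 643.8, -160. ,   34. ]), array([ 614.4, -259.1,   34. ]), array([ 475.5, -216.8,   34. ])]
[212 193  40  32 988] [array([569. , 208.4,  16. ]), array([589.2,  87.2,  16. ]), array([498.8,  71.6,  16. ]), array([478.8, 192. ,  16. ])]
```

View pics/crop1.png

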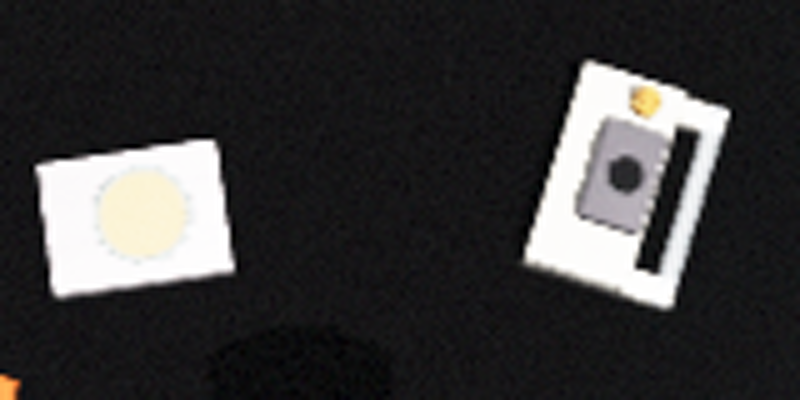

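The crop confirms the pale plate with its glass dish. It is centred at about (140,215) and is the aluminium carrier. The white bridge opens on its left side, the stop bar is on its right, and the weight is at (645,100).

My plan has two pushes: first on the carrier's near long side, to bring it onto the bridge axis and turn it, then straight in from the rear edge.

Request:
servo_tool --commands '[[0, [0.0236, -0.0253, 0], [0, 0, 0]], [0, [0.0236, -0.0253, 0], [0, 0, 0]], [0, [0.0236, -0.0253, 0], [0, 0, 0]], [0, [0.0236, -0.0253, 0], [0, 0, 0]], [0, [0.0236, -0.0253, 0], [0, 0, 0]], [0, [0.0236, -0.0253, 0], [0, 0, 0]], [0, [0.0236, -0.0253, 0], [0, 0, 0]], [0, [0.0236, -0.0253, 0], [0, 0, 0]], [0, [0.0236, -0.0253, 0], [0, 0, 0]], [0, [0.0236, -0.0253, 0], [0, 0, 0]]]'

```text
time_s: 0.93
eef_pos: [308.1, -185.1, 231.2]
ee_rot: [-0.0, 0.988, 0.155, 0.0]
force: [1.4, -0.0, -0.2]
grip_width: 0.497
grip_force: 0.0
```

Request:
servo_tool --commands '[[0, [0.0236, -0.0253, 0], [0, 0, 0]], [0, [0.0236, -0.0253, 0], [0, 0, 0]], [0, [0.0236, -0.0253, 0], [0, 0, 0]], [0, [0.0236, -0.0253, 0], [0, 0, 0]], [0, [0.0236, -0.0253, 0], [0, 0, 0]], [0, [0.0236, -0.0253, 0], [0, 0, 0]], [0, [0.0236, -0.0253, 0], [0, 0, 0]], [0, [0.0236, -0.0253, 0], [0, 0, 0]], [0, [0.0236, -0.0253, 0], [0, 0, 0]], [0, [0.0236, -0.0253, 0], [0, 0, 0]]]'

```text
time_s: 1.77
eef_pos: [455.4, 128.2, 231.0]
ee_rot: [0.0, 0.988, 0.155, -0.0]
force: [-0.1, -0.6, 0.3]
grip_width: 0.503
grip_force: 0.0
```

```bash
cat >> h.py <<'E'
def tool():
    s=sense(); q=s['ee_rot']; Rm=R.from_quat([q[1],q[2],q[3],q[0]]).as_matrix()
    return s,np.array(s['eef_pos']),Rm
def wsnap(f):
    s,p,Rm=tool(); c=snap('wrist',f); T=np.array(c['T_tool_cam'])
    Rc=Rm@T[:3,:3]; o=p+Rm@T[:3,3]   # camera->world
    c['rvec']=R.from_matrix(Rc.T).as_rotvec(); c['tvec']=-Rc.T@o
    np.savez('/tmp/'+f+'.npz',**{k:np.asarray(v) for k,v in c.items()}); return c
def delta(x,y,z,yaw):
    s,p,Rm=tool(); y0=np.degrees(np.arctan2(Rm[1,0],Rm[0,0]))
    print('t',round(s['time_s'],2),'tcp',p.round(1),'yaw',round(y0,2),'grip',round(s['grip_width'],3),'F',s['force'].round(2))
    d=np.array([x,y,z])-p
    e=np.radians(yaw); Rt=np.array([[np.cos(e),np.sin(e),0],[np.sin(e),-np.cos(e),0],[0,0,-1]])
    print('tool delta now',(Rm.T@d).round(1),'after turn',(Rt.T@d).round(1),'turn units az',round(-(yaw-y0)/6,2))
E
python3 - <<'E'
from h import *
import rig; print([ (n,getattr(rig,n)) for n in dir(rig) if n[0]!='_' and not callable(getattr(rig,n))])
delta(455,127,60,9.5)
c=wsnap('w1'); print(np.array(c['T_tool_cam']).round(3),c['fx'])
E
```

```text
[('grip_depth', 18.700000000000003)]
t 1.77 tcp [455.4 128.2 231. ] yaw 17.83 grip 0.503 F [-0.15 -0.63  0.29]
tool delta now [ -0.7   1.  171. ] after turn [ -0.6   1.1 171. ] turn units az 1.39
[[-1.00000e-03 -9.55000e-01 -2.96000e-01  7.59160e+01]
 [ 1.00000e+00 -1.00000e-03  1.00000e-03  1.91000e-01]
 [-1.00000e-03 -2.96000e-01  9.55000e-01 -1.43021e+02]
 [ 0.00000e+00  0.00000e+00  0.00000e+00  1.00000e+00]] 357.70683481391404
```

View pics/w1.png

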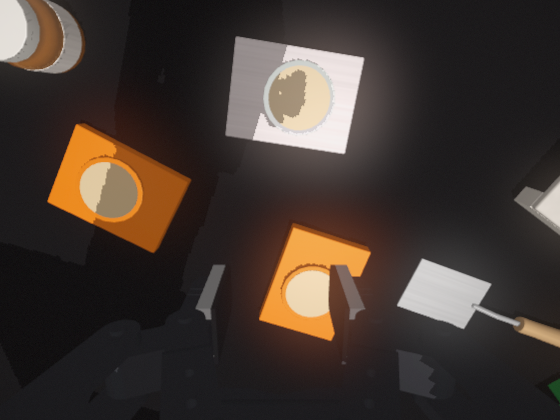

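The wrist view shows the carrier with its top corners at (236,38), (363,57), (345,153) and (227,136). The copper decoy lies below the fingers and its corners are at (293,225), (370,248), (332,340) and (260,320). I'll convert these to world positions.

```bash
python3 - <<'E'
from h import *
c=dict(np.load('/tmp/w1.npz'))
q=np.array([world(c,u,v,z=16)[:2] for u,v in [(236,38),(363,57),(345,153),(227,136)]]); print(q.round(1))
d=(q[1]-q[0]+q[2]-q[3]); print('ctr',q.mean(0).round(1),'yaw',np.degrees(np.arctan2(d[1],d[0])).round(1),np.linalg.norm(q-np.roll(q,1,0),axis=1).round(1))
print(np.array([world(c,u,v,z=16)[:2] for u,v in [(293,225),(370,248)]]).round(1))
delta(463,128,30,9.5)
E
```

```text
[[569.4 205.9]
 [589.9  90.1]
 [502.4  74.4]
 [482.5 190.7]]
ctr [536.  140.3] yaw -80.1 [ 88.2 117.7  88.9 117.9]
[[414.6  99.8]
 [415.1  12.3]]
t 1.82 tcp [456.9 132.  230.9] yaw 17.96 grip 0.5 F [-2.65  2.76 -2.25]
tool delta now [  4.4   6.1 200.9] after turn [  5.4   5.  200.9] turn units az 1.41
```

Request:
servo_tool --commands '[[0, [0, 0, 0.01], [0, 0, 0.7]], [0, [0, 0, 0.03], [0, 0, 0.7]], [0, [0.005, 0.005, 0.035], [0, 0, 0]], [0, [0, 0, 0.035], [0, 0, 0]], [0, [0, 0, 0.035], [0, 0, 0]], [0, [0, 0, 0.03], [0, 0, 0]], [0, [0, 0, 0.025], [0, 0, 0]], [0, [0, 0, 0.012], [0, 0, 0]], [0, [0, 0, 0], [0, 0, 0]], [0, [0, 0, 0], [0, 0, 0]]]'

```text
time_s: 2.65
eef_pos: [460.8, 122.1, 19.2]
ee_rot: [-0.0, 0.997, 0.082, -0.001]
force: [0.4, -0.3, 0.3]
grip_width: 0.501
grip_force: 0.0
```

```bash
python3 - <<'E'
from h import *
delta(463,128,4,9.5)
E
```

```text
t 2.65 tcp [460.8 122.1  19.2] yaw 9.4 grip 0.501 F [ 0.42 -0.32  0.26]
tool delta now [ 3.2 -5.5 15.2] after turn [ 3.2 -5.5 15.2] turn units az -0.02
```

Request:
servo_tool --commands '[[0, [0, -0.005, 0.008], [0, 0, 0]], [0, [0, 0, 0.006], [0, 0, 0]], [0, [0.005, 0, 0], [0, 0, 0]], [0, [0.005, 0, 0], [0, 0, 0]], [0, [0.004, 0, 0], [0, 0, 0]], [0, [0.003, 0, 0], [0, 0, 0]], [0, [0, 0, 0], [0, 0, 0]]]'

```text
time_s: 3.23
eef_pos: [477.8, 129.9, 5.6]
ee_rot: [0.0, 0.997, 0.082, 0.001]
force: [-0.6, 0.0, 0.0]
grip_width: 0.503
grip_force: 0.0
```

```bash
python3 - <<'E'
from h import *
delta(482,132,5,9.5)
c=wsnap('w2')
E
```

```text
t 3.23 tcp [477.8 129.9   5.6] yaw 9.4 grip 0.503 F [-0.57  0.04  0.03]
tool delta now [ 4.5 -1.4  0.6] after turn [ 4.5 -1.4  0.6] turn units az -0.02
```

View pics/w2.png

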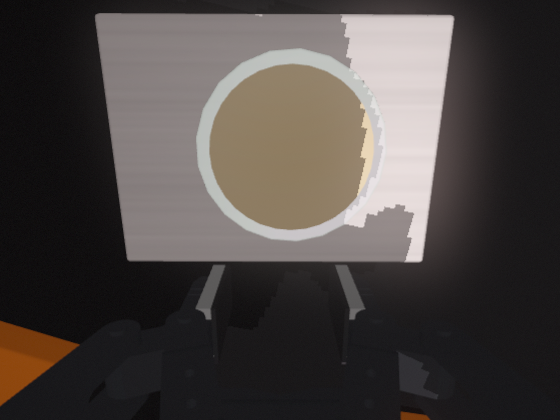

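The fingertips, at (215,270) and (345,270), stand square just short of the carrier's long edge at row 262 and are well centred. I'll push along a gentle clockwise arc.

Request:
servo_tool --commands '[[0, [0.003, 0, 0], [0, 0, 0]], [0, [0.004, 0, 0], [0, 0, 0]], [0, [0.006, 0, 0], [0, 0, 0.24]], [0, [0.006, 0, 0], [0, 0, 0.24]], [0, [0.006, 0, 0], [0, 0, 0.24]], [0, [0.006, 0, 0], [0, 0, 0.24]], [0, [0.006, 0, 0], [0, 0, 0.24]], [0, [0.006, 0, 0], [0, 0, 0.24]], [0, [0.006, 0, 0], [0, 0, 0.24]], [0, [0.006, 0, 0], [0, 0, 0.24]]]'

```text
time_s: 4.12
eef_pos: [531.6, 134.8, 5.2]
ee_rot: [-0.0, 1.0, -0.019, -0.001]
force: [-4.0, 0.9, 2.4]
grip_width: 0.499
grip_force: 1.8
```

```bash
cat > meas.py <<'E'
from h import *
import sys
def quad(c,mask,z):
    n,l,st,ce=cv2.connectedComponentsWithStats(mask.astype(np.uint8)); i=1+np.argmax(st[1:,4])
    pts=np.argwhere(l==i)[:,::-1]
    w=np.array([world(c,u,v,z=z)[:2] for u,v in cv2.convexHull(pts.astype(np.int32))[:,0]],np.float32)
    return cv2.minAreaRect(w)
def carrier(c):
    h,w=c['z_map'].shape; u,v=np.meshgrid(np.arange(w),np.arange(h)); zm=c['z_map']
    Rm=R.from_rotvec(np.ravel(c['rvec'])).as_matrix(); t=np.ravel(c['tvec'])
    P=np.stack([(u-c['cx'])/c['fx']*zm,(v-c['cy'])/c['fy']*zm,zm],-1)-t
    W=P@Rm
    return W
E
python3 - <<'E'
from meas import *
delta(482,132,5,9.5)
c=wsnap('w3'); W=carrier(c)
m=(W[...,2]>11)&(W[...,2]<26)&(c['z_map']>0); m[258:]=0
r=quad(c,m,16); print(r)
E
```

```text
t 4.12 tcp [531.6 134.8   5.2] yaw -2.2 grip 0.499 F [-4.04  0.95  2.36]
tool delta now [-49.5   4.7   0.3] after turn [-49.4  -5.4   0.2] turn units az -1.95
((590.6405639648438, 134.53709411621094), (119.21184539794922, 84.21842193603516), 87.78119659423828)
```

Request:
servo_tool --commands '[[0, [0.006, 0, 0], [0, 0, 0.235]], [0, [0.006, 0, 0], [0, 0, 0.235]], [0, [0.006, 0, 0], [0, 0, 0.235]], [0, [0.006, 0, 0], [0, 0, 0.235]], [0, [0.006, 0, 0], [0, 0, 0.235]], [0, [0.006, 0, 0], [0, 0, 0.235]], [0, [0.006, 0, 0], [0, 0, 0.235]], [0, [0.006, 0, 0], [0, 0, 0.235]], [0, [0.006, 0, 0], [0, 0, 0.235]], [0, [0.004, 0, 0], [0, 0, 0.235]]]'

```text
time_s: 5.0
eef_pos: [589.7, 126.1, 5.3]
ee_rot: [-0.0, 0.99, -0.142, 0.0]
force: [-1.1, 0.6, -0.8]
grip_width: 0.503
grip_force: 1.0
```

```bash
python3 - <<'E'
from meas import *
delta(482,132,5,-16.3)
c=snap('top','top2'); W=carrier(c)
# bridge edge lines by white mask, z=34
for nm,z,sl in [('car',16,(slice(165,245),slice(200,280))),('bri',34,(slice(165,240),slice(300,365)))]:
    m=np.zeros(c['z_map'].shape,bool); hsv=cv2.cvtColor(c['pixels'],cv2.COLOR_RGB2HSV)
    m[sl]=((hsv[...,2]>120))[sl]; print(nm,quad(c,m,z))
s=snap('scene','scene2')
cv2.imwrite('pics/crop2.png',np.hstack([cv2.resize(c['pixels'][150:250,200:360],(480,300)),cv2.resize(s['pixels'][120:320,150:370],(320,300))])[:,:,::-1])
E
```

```text
t 5.0 tcp [589.7 126.1   5.3] yaw -16.36 grip 0.503 F [-1.14  0.62 -0.78]
tool delta now [-105.    24.7    0.2] after turn [-105.    24.6    0.3] turn units az -0.01
car ((548.73583984375, 143.049560546875), (195.62689208984375, 269.6729431152344), 89.0159683227539)
bri ((559.5682983398438, -188.42567443847656), (102.80443572998047, 145.05035400390625), 73.29755401611328)
```

View pics/crop2.png

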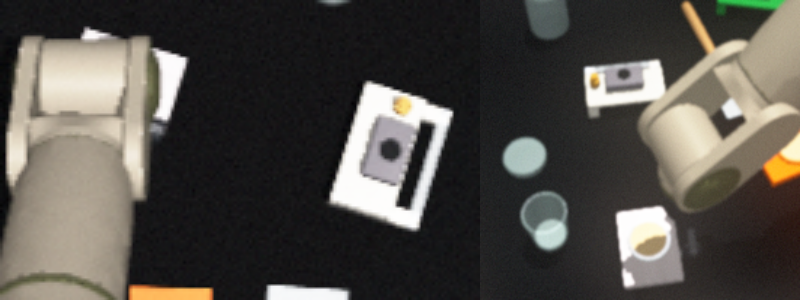

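Request:
servo_tool --commands '[[0, [0.003, 0, 0], [0, 0, 0]], [0, [0.003, 0, 0], [0, 0, 0.05]], [0, [0, 0, 0], [0, 0, 0]], [0, [-0.01, 0, 0], [0, 0, 0]], [0, [-0.02, 0, 0], [0, 0, 0]], [0, [-0.02, 0, -0.02], [0, 0, 0]], [0, [-0.012, 0.02, -0.033], [0, 0, 0]], [0, [-0.012, 0.02, -0.033], [0, 0, 0]], [0, [-0.012, 0.02, -0.033], [0, 0, 0]], [0, [-0.012, 0.02, -0.033], [0, 0, 0]]]'

```text
time_s: 5.93
eef_pos: [477.1, 75.2, 158.9]
ee_rot: [0.0, 0.99, -0.143, 0.001]
force: [1.1, -0.8, 0.1]
grip_width: 0.502
grip_force: 0.0
```

Request:
servo_tool --commands '[[0, [-0.012, 0.02, -0.033], [0, 0, 0]], [0, [-0.012, 0.02, -0.033], [0, 0, 0]], [0, [-0.012, 0.02, -0.033], [0, 0, 0]], [0, [0, 0, 0], [0, 0, 0]], [0, [0, 0, 0], [0, 0, 0]], [0, [0, 0, 0], [0, 0, 0]]]'

```text
time_s: 6.43
eef_pos: [426.4, 28.6, 255.9]
ee_rot: [-0.0, 0.99, -0.144, 0.0]
force: [0.5, 0.6, 0.2]
grip_width: 0.497
grip_force: 0.0
```

```bash
python3 - <<'E'
from meas import *
delta(482,132,5,-16.3)
c=wsnap('w4')
cv2.imwrite('pics/w4b.png',cv2.resize(c['pixels'][:,:,::-1],(800,600),interpolation=cv2.INTER_CUBIC))
E
```

```text
t 6.43 tcp [426.4  28.6 255.9] yaw -16.53 grip 0.497 F [0.5  0.64 0.23]
tool delta now [  23.9 -115.   250.9] after turn [  24.4 -114.9  250.9] turn units az -0.04
```

View pics/w4b.png

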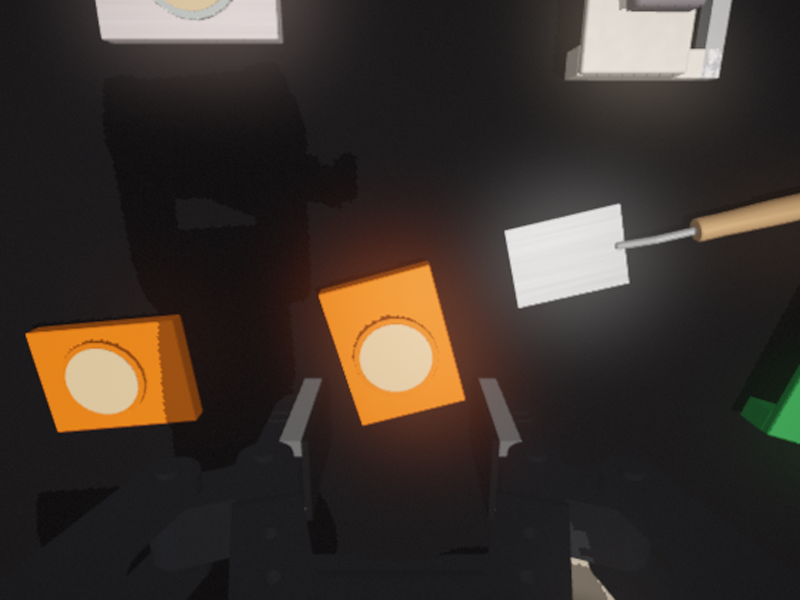

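The camera looks back toward the fingers, so only the near edges of the carrier, at (190,40), and bridge, at (640,75), are in view. I'll move forward 130 mm.

Request:
servo_tool --commands '[[0, [0.03, 0, 0], [0, 0, 0]], [0, [0.035, 0, 0], [0, 0, 0]], [0, [0.035, 0, 0], [0, 0, 0]], [0, [0.03, 0, 0], [0, 0, 0]], [0, [0, 0, 0], [0, 0, 0]], [0, [0, 0, 0], [0, 0, 0]], [0, [0, 0, 0], [0, 0, 0]]]'

```text
time_s: 7.07
eef_pos: [550.5, -7.8, 255.0]
ee_rot: [-0.0, 0.99, -0.143, -0.001]
force: [-0.3, 0.6, 0.1]
grip_width: 0.505
grip_force: 0.0
```

```bash
python3 - <<'E'
from meas import *
delta(482,132,5,-16.3)
c=wsnap('w5')
cv2.imwrite('pics/w5b.png',cv2.resize(c['pixels'][:,:,::-1],(800,600),interpolation=cv2.INTER_CUBIC))
E
```

```text
t 7.07 tcp [550.5  -7.8 255. ] yaw -16.47 grip 0.505 F [-0.34  0.56  0.11]
tool delta now [-104.7 -114.7  250.3] after turn [-105. -115.  250.] turn units az -0.03
```

View pics/w5b.png

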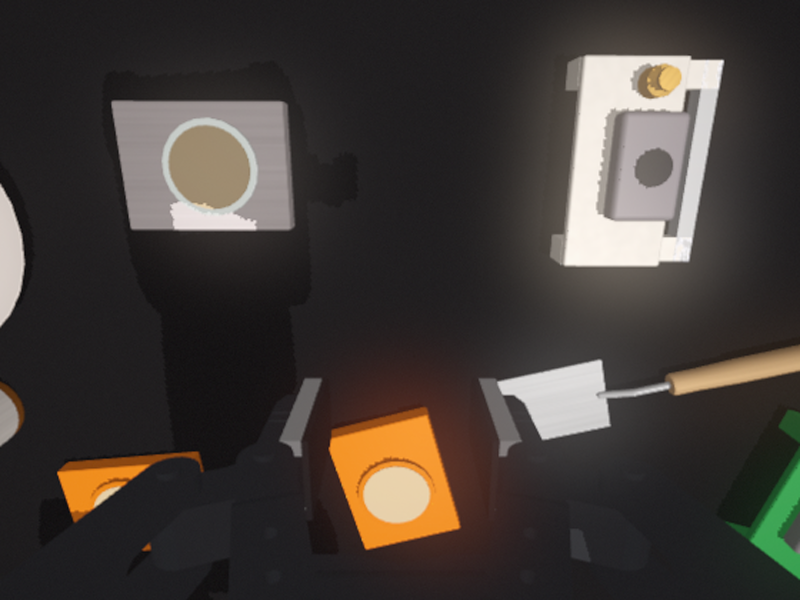

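The view is clear. The carrier's top corners are at (112,101), (288,101), (294,230) and (131,230). The bridge top plate's corners are at (582,56), (690,57), (660,265) and (564,265).

```bash
cat > fit.py <<'E'
from h import *
def fit(c,px,z,k=0.7):
    q=np.array([world(c,u*k,v*k,z=z)[:2] for u,v in px])  # far-rear, far-front, near-front, near-rear
    d=(q[1]-q[0])+(q[2]-q[3]); e=(q[0]-q[3])+(q[1]-q[2])
    print('ctr',q.mean(0).round(1),'yaw by long',np.degrees(np.arctan2(d[1],d[0])).round(1),'by cross',(np.degrees(np.arctan2(e[1],e[0]))-90).round(1),np.linalg.norm(q-np.roll(q,1,0),axis=1).round(1))
    return q
E
python3 - <<'E'
from fit import *
c=dict(np.load('/tmp/w5.npz'))
a=fit(c,[(112,101),(288,101),(294,230),(131,230)],16); b=fit(c,[(582,56),(690,57),(660,265),(564,265)],34)
for yaw in (-106.2,-106.7,-107.2):
    e=np.radians(yaw); print(yaw,[[np.cos(e),np.sin(e)]@(a.mean(0)-b.mean(0)),[-np.sin(e),np.cos(e)]@(a.mean(0)-b.mean(0))])
delta(660,180,60,73.3)
E
```

```text
ctr [648.9 108.2] yaw by long -106.5 by cross -107.2 [ 89.8 122.4  89.9 121.9]
ctr [ 566.9 -173.4] yaw by long -106.7 by cross -105.9 [138.4  70.1 137.8  69.9]
-106.2 [np.float64(-293.28837193364217), np.float64(0.1960315422387346)]
-106.7 [np.float64(-293.2789150873369), np.float64(-2.3633673109809212)]
-107.2 [np.float64(-293.2471239161722), np.float64(-4.922586184629685)]
t 7.12 tcp [550.4  -7.8 255.7] yaw -16.47 grip 0.499 F [-1.58 -0.34 -0.17]
tool delta now [  52.2 -211.2  195.6] after turn [211.4  51.  195.7] turn units az -14.96
```

Request:
servo_tool --commands '[[0, [0.008, -0.028, 0], [0, 0, 0]], [0, [0.008, -0.028, 0], [0, 0, 0]], [0, [0.008, -0.028, 0], [0, 0, 0]], [0, [0.008, -0.028, 0], [0, 0, 0]], [0, [0.008, -0.028, 0], [0, 0, 0]], [0, [0.008, -0.028, 0], [0, 0, 0]], [0, [0.008, -0.028, 0], [0, 0, 0]], [0, [0.006, -0.03, 0], [0, 0, 0]], [0, [0, 0, 0], [0, 0, -1]], [0, [0, 0, 0.0], [0, 0, -1]]]'

```text
time_s: 7.95
eef_pos: [674.2, 192.7, 255.6]
ee_rot: [0.0, 0.999, -0.036, -0.0]
force: [-0.6, 0.3, 0.8]
grip_width: 0.499
grip_force: 0.0
```

Request:
servo_tool --commands '[[0, [0, 0, 0.02], [0, 0, -1]], [0, [0, 0, 0.02], [0, 0, -1]], [0, [0, 0, 0.02], [0, 0, -1]], [0, [0, 0, 0.02], [0, 0, -1]], [0, [0, 0, 0.02], [0, 0, -1]], [0, [0, 0, 0.02], [0, 0, -1]], [0, [0, 0, 0.02], [0, 0, -1]], [0, [0, 0, 0.02], [0, 0, -1]], [0, [0, 0, 0.01], [0, 0, -1]], [0, [0, 0, 0], [0, 0, -1]]]'

```text
time_s: 8.78
eef_pos: [672.7, 190.9, 83.6]
ee_rot: [-0.001, 0.884, 0.468, -0.002]
force: [-0.3, -0.4, 0.5]
grip_width: 0.498
grip_force: 0.0
```

Request:
servo_tool --commands '[[0, [0, 0, 0], [0, 0, -1]], [0, [0, 0, 0], [0, 0, -1]], [0, [0, 0, 0], [0, 0, -1]], [0, [0, 0, 0], [0, 0, 0]], [0, [0, 0, 0], [0, 0, 0]]]'

```text
time_s: 9.2
eef_pos: [674.2, 190.9, 86.7]
ee_rot: [0.0, 0.802, 0.597, 0.0]
force: [0.1, 0.1, 0.9]
grip_width: 0.501
grip_force: 0.0
```

```bash
python3 - <<'E'
from meas import *
delta(674,191,5,73.5)
c=wsnap('w6')
E
```

```text
t 9.2 tcp [674.2 190.9  86.7] yaw 73.34 grip 0.501 F [0.15 0.06 0.85]
tool delta now [-0.  -0.2 81.7] after turn [ 0.  -0.2 81.7] turn units az -0.03
```

View pics/w6.png

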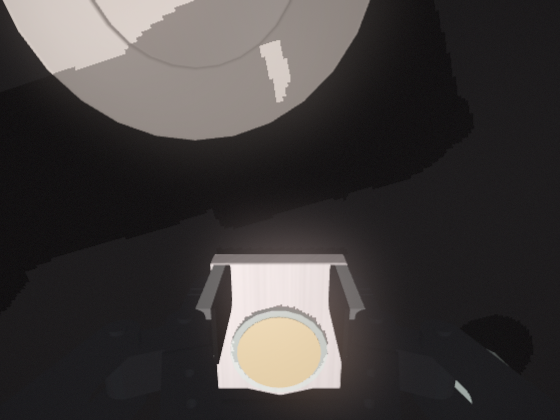

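The carrier's trailing edge runs from (212,258) to (347,258), centred between the fingers. I'll descend behind it, then make contact.

Request:
servo_tool --commands '[[0, [0, 0, 0.03], [0, 0, 0]], [0, [0, 0, 0.03], [0, 0, 0]], [0, [0, 0, 0.015], [0, 0, 0]], [0, [0, 0, 0.006], [0, 0, 0]], [0, [0, 0, 0], [0, 0, 0]], [0, [-0.004, 0, 0], [0, 0, 0]], [0, [-0.005, 0, 0], [0, 0, 0]], [0, [-0.003, 0, 0], [0, 0, 0]], [0, [-0.003, 0, 0], [0, 0, 0]], [0, [-0.003, 0, 0], [0, 0, 0]]]'

```text
time_s: 10.08
eef_pos: [670.3, 173.7, 6.8]
ee_rot: [0.0, 0.801, 0.598, 0.002]
force: [-0.1, 4.7, 4.5]
grip_width: 0.5
grip_force: 2.4
```

Request:
servo_tool --commands '[[0, [-0.004, 0, 0], [0, 0, 0]], [0, [-0.005, 0, 0], [0, 0, 0]], [0, [-0.006, 0, 0], [0, 0, 0]], [0, [-0.006, 0, 0], [0, 0, 0]], [0, [-0.006, 0, 0], [0, 0, 0]], [0, [-0.006, 0, 0], [0, 0, 0]], [0, [-0.006, 0, 0], [0, 0, 0]], [0, [-0.006, 0, 0], [0, 0, 0]], [0, [-0.006, 0, 0], [0, 0, 0]], [0, [-0.004, 0, 0], [0, 0, 0]]]'

```text
time_s: 10.92
eef_pos: [654.4, 120.6, 6.3]
ee_rot: [0.0, 0.801, 0.598, 0.001]
force: [1.5, 4.5, 3.3]
grip_width: 0.499
grip_force: 2.4
```

Request:
servo_tool --commands '[[0, [-0.005, 0, 0], [0, 0, 0]], [0, [-0.006, 0, 0], [0, 0, 0]], [0, [-0.006, 0, 0], [0, 0, 0]], [0, [-0.006, 0, 0], [0, 0, 0]], [0, [-0.006, 0, 0], [0, 0, 0]], [0, [-0.006, 0, 0], [0, 0, 0]], [0, [-0.006, 0, 0], [0, 0, 0]], [0, [-0.006, 0, 0], [0, 0, 0]], [0, [-0.004, 0, 0], [0, 0, 0]], [0, [0, 0, 0], [0, 0, 0]]]'

```text
time_s: 11.75
eef_pos: [639.0, 70.5, 5.0]
ee_rot: [-0.0, 0.802, 0.598, -0.001]
force: [-0.2, 0.6, -0.2]
grip_width: 0.501
grip_force: 0.0
```

```bash
python3 - <<'E'
from meas import *
delta(674,191,5,73.5)
snap('top','top3'); s=snap('scene','scene3')
t=dict(np.load('/tmp/top3.npz'))
cv2.imwrite('pics/crop3.png',np.hstack([cv2.resize(t['pixels'][150:250,220:350],(390,300)),cv2.resize(s['pixels'][140:300,150:370],(410,300))])[:,:,::-1])
E
```

```text
t 11.75 tcp [639.   70.5   5. ] yaw 73.45 grip 0.501 F [-0.19  0.62 -0.18]
tool delta now [ 1.255e+02 -7.000e-01 -1.000e-01] after turn [125.5  -0.6   0. ] turn units az -0.01
```

View pics/crop3.png

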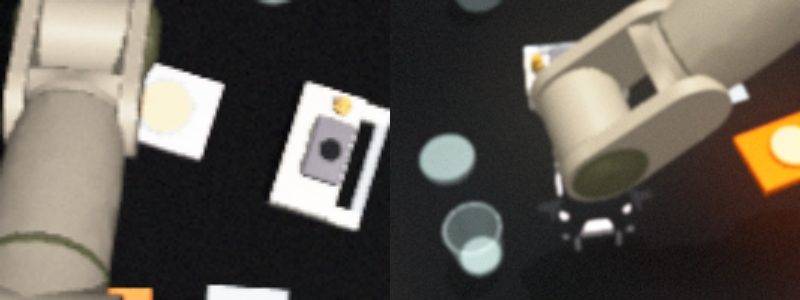

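The carrier is held square on both fingers. Its front edge, centred at (212,121), lies on the bridge axis through the opening centre at (287,143). I'll continue to just before the opening and check the lateral position.

Request:
servo_tool --commands '[[0, [-0.004, 0, 0], [0, 0, 0]], [0, [-0.006, 0, 0], [0, 0, 0]], [0, [-0.006, 0, 0], [0, 0, 0]], [0, [-0.006, 0, 0], [0, 0, 0]], [0, [-0.006, 0, 0], [0, 0, 0]], [0, [-0.006, 0, 0], [0, 0, 0]], [0, [-0.006, 0, 0], [0, 0, 0]], [0, [-0.006, 0, 0], [0, 0, 0]], [0, [-0.006, 0, 0], [0, 0, 0]], [0, [-0.006, 0, 0], [0, 0, 0]]]'

```text
time_s: 12.68
eef_pos: [622.7, 15.5, 5.3]
ee_rot: [-0.0, 0.801, 0.598, 0.0]
force: [-0.8, 1.6, -1.8]
grip_width: 0.5
grip_force: 0.9
```

Request:
servo_tool --commands '[[0, [-0.006, 0, 0], [0, 0, 0]], [0, [-0.004, 0, 0], [0, 0, 0]], [0, [-0.002, 0, 0], [0, 0, 0]], [0, [0, 0, 0], [0, 0, 0]]]'

```text
time_s: 13.02
eef_pos: [619.5, 4.0, 5.4]
ee_rot: [0.0, 0.801, 0.598, -0.0]
force: [-1.3, 0.7, 0.2]
grip_width: 0.503
grip_force: 0.0
```

```bash
python3 - <<'E'
from meas import *
delta(674,191,5,73.5)
c=snap('top','top4')
cv2.imwrite('pics/crop4.png',cv2.resize(c['pixels'][160:240,250:356],(795,600),interpolation=cv2.INTER_CUBIC)[:,:,::-1])
E
```

```text
t 13.02 tcp [619.5   4.    5.4] yaw 73.47 grip 0.503 F [-1.25  0.68  0.24]
tool delta now [194.8  -0.9   0.3] after turn [194.8  -0.8   0.4] turn units az -0.01
```

View pics/crop4.png

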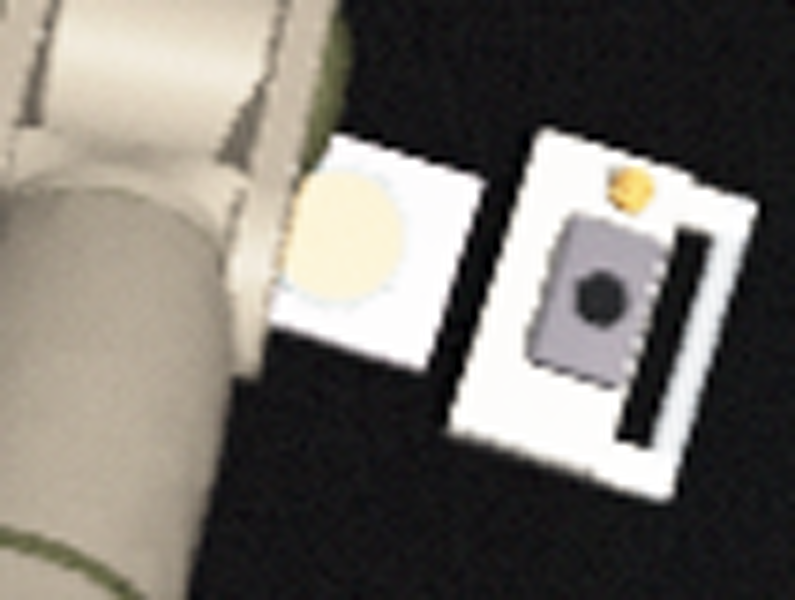

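In the crop, the carrier's front corners are at (485,182) and (428,370). The opening edge's corners are at (543,128) and (447,430). That was my 11th picture, one over the limit of 10, so from here on I'll go by numbers only.

```bash
python3 - <<'E'
from h import *
c=dict(np.load('/tmp/top4.npz'))
w=lambda x,y,z: world(c,250+x/7.5-.4,160+y/7.5-.4,z=z)[:2]
f1,f2=w(485,182,16),w(428,370,16); o1,o2=w(543,128,34),w(447,430,34)
print(np.linalg.norm(f1-f2),np.linalg.norm(o1-o2))
for v in (f1-f2,o1-o2): print(np.degrees(np.arctan2(v[1],v[0]))-90)
e=np.radians(-106.6); d=(f1+f2)/2-(o1+o2)/2
print('front rel opening: x',[np.cos(e),np.sin(e)]@d,'y',[-np.sin(e),np.cos(e)]@d)
E
```

```text
89.31584525125065 142.50125648346082
-106.15581833084232
-106.98513418011957
front rel opening: x -16.508267071772533 y -0.9482325094412895
```

Lateral error is about 1 mm and the yaw error is under 1°. About 106 mm remains to the stop. I'll push in slowly and watch the force near the end.

Request:
servo_tool --commands '[[0, [-0.003, 0, 0], [0, 0, 0]], [0, [-0.005, 0, 0], [0, 0, 0]], [0, [-0.005, 0, 0], [0, 0, 0]], [0, [-0.005, 0, 0], [0, 0, 0]], [0, [-0.005, 0, 0], [0, 0, 0]], [0, [-0.005, 0, 0], [0, 0, 0]], [0, [-0.005, 0, 0], [0, 0, 0]], [0, [-0.005, 0, 0], [0, 0, 0]], [0, [-0.005, 0, 0], [0, 0, 0]], [0, [-0.005, 0, 0], [0, 0, 0]]]'

```text
time_s: 13.9
eef_pos: [605.8, -41.9, 5.4]
ee_rot: [0.0, 0.801, 0.598, 0.0]
force: [1.7, 4.2, 3.9]
grip_width: 0.496
grip_force: 2.1
```

Request:
servo_tool --commands '[[0, [-0.005, 0, 0], [0, 0, 0]], [0, [-0.005, 0, 0], [0, 0, 0]], [0, [-0.005, 0, 0], [0, 0, 0]], [0, [-0.005, 0, 0], [0, 0, 0]], [0, [-0.005, 0, 0], [0, 0, 0]], [0, [-0.005, 0, 0], [0, 0, 0]], [0, [-0.004, 0, 0], [0, 0, 0]], [0, [-0.004, 0, 0], [0, 0, 0]], [0, [-0.003, 0, 0], [0, 0, 0]], [0, [-0.003, 0, 0], [0, 0, 0]]]'

```text
time_s: 14.73
eef_pos: [593.3, -83.8, 5.3]
ee_rot: [-0.0, 0.801, 0.598, 0.0]
force: [1.6, 5.9, 4.2]
grip_width: 0.5
grip_force: 2.5
```

Request:
servo_tool --commands '[[0, [-0.002, 0, 0], [0, 0, 0]], [0, [-0.002, 0, 0], [0, 0, 0]], [0, [-0.001, 0, 0], [0, 0, 0]], [0, [0, 0, 0], [0, 0, 0]]]'

```text
time_s: 15.07
eef_pos: [591.8, -88.7, 5.2]
ee_rot: [0.0, 0.801, 0.598, -0.0]
force: [0.6, 1.6, 2.3]
grip_width: 0.5
grip_force: 1.2
```

Request:
servo_tool --commands '[[0, [-0.002, 0, 0], [0, 0, 0]], [0, [-0.002, 0, 0], [0, 0, 0]], [0, [-0.002, 0, 0], [0, 0, 0]]]'

```text
time_s: 15.32
eef_pos: [590.1, -94.2, 5.2]
ee_rot: [-0.0, 0.801, 0.598, -0.0]
force: [0.6, 2.4, 2.1]
grip_width: 0.502
grip_force: 2.0
```

Request:
servo_tool --commands '[[0, [-0.0015, 0, 0], [0, 0, 0]], [0, [-0.001, 0, 0], [0, 0, 0]]]'

```text
time_s: 15.48
eef_pos: [589.4, -96.8, 5.2]
ee_rot: [-0.0, 0.801, 0.598, -0.0]
force: [1.6, 3.4, 1.6]
grip_width: 0.501
grip_force: 1.9
```

Request:
servo_tool --commands '[[0, [-0.001, 0, 0], [0, 0, 0]], [0, [-0.001, 0, 0], [0, 0, 0]]]'

```text
time_s: 15.65
eef_pos: [588.8, -98.5, 5.2]
ee_rot: [-0.0, 0.801, 0.598, -0.0]
force: [1.1, 2.4, 1.9]
grip_width: 0.5
grip_force: 1.8
```

Request:
servo_tool --commands '[[0, [-0.001, 0, 0], [0, 0, 0]], [0, [-0.001, 0, 0], [0, 0, 0]]]'

```text
time_s: 15.82
eef_pos: [588.4, -100.1, 5.2]
ee_rot: [-0.0, 0.801, 0.598, 0.0]
force: [4.4, 10.3, 0.1]
grip_width: 0.497
grip_force: 5.4
```

Request:
servo_tool --commands '[[0, [-0.001, 0, 0], [0, 0, 0]], [0, [-0.001, 0, 0], [0, 0, 0]]]'

```text
time_s: 15.98
eef_pos: [588.5, -100.3, 5.3]
ee_rot: [-0.001, 0.802, 0.598, 0.002]
force: [8.0, 18.7, 0.7]
grip_width: 0.502
grip_force: 10.4
```

Request:
servo_tool --commands '[[0, [-0.001, 0, 0], [0, 0, 0]]]'

```text
time_s: 16.07
eef_pos: [588.4, -100.3, 5.2]
ee_rot: [-0.001, 0.802, 0.598, 0.002]
force: [10.2, 24.0, 0.8]
grip_width: 0.498
grip_force: 13.1
```

The stop was reached where predicted: force rises to about 25 N and motion halts. I'll back off straight, raise and verify numerically.

Request:
servo_tool --commands '[[0, [0.004, 0, 0], [0, 0, 0]], [0, [0.005, 0, 0], [0, 0, 0]], [0, [0.015, 0, 0], [0, 0, 0]], [0, [0.02, 0, 0], [0, 0, 0]], [0, [0.01, 0, -0.02], [0, 0, 0]], [0, [0, 0, -0.035], [0, 0, 0]], [0, [0, 0, -0.035], [0, 0, 0]], [0, [0, 0, -0.035], [0, 0, 0]], [0, [0, 0, 0], [0, 0, 0]], [0, [0, 0, 0], [0, 0, 0]]]'

```text
time_s: 16.9
eef_pos: [603.5, -52.1, 132.0]
ee_rot: [0.002, 0.801, 0.598, 0.001]
force: [0.4, 0.1, -0.9]
grip_width: 0.5
grip_force: 0.0
```

```bash
python3 - <<'E'
from meas import *
delta(600,-50,5,73.5)
c=wsnap('w7'); W=carrier(c); ok=c['z_map']>0
o=np.array([566.9,-173.4]); e=np.radians(-106.5); ex=np.array([np.cos(e),np.sin(e)]); ey=np.array([-ex[1],ex[0]])
bx=(W[...,:2]-o)@ex; by=(W[...,:2]-o)@ey; z=W[...,2]
m=ok&(z>12)&(z<20)&(bx>-100)&(bx<-36)&(abs(by)<60)
print(m.sum(),'z',np.percentile(z[m],[2,50,98]),'y',by[m].min(),by[m].max())
# rear edge as function of y
for lo in range(-45,45,15):
    k=m&(by>=lo)&(by<lo+15)
    if k.sum(): print(lo,k.sum(),bx[k].min().round(1),z[k].mean().round(2))
k=m; A=np.c_[bx[k],by[k],np.ones(k.sum())]; print('tilt',np.linalg.lstsq(A,z[k],rcond=None)[0][:2])
# bystanders unchanged between first and last top view?
a=dict(np.load('/tmp/top1.npz')); b=snap('top','top5')
for n,(u,v) in dict(jar=(160,212),plate=(170,167),beaker=(267,135),dish=(311,140),bottle=(397,180),or1=(188,250),weight=(334,185),spat=(302,256)).items():
    s=(slice(v-15,v+16),slice(u-15,u+16)); g=[cv2.cvtColor(x['pixels'][s],cv2.COLOR_RGB2GRAY).astype(np.float64) for x in (a,b)]
    print(n,np.round(cv2.phaseCorrelate(*g)[0],2),np.abs(g[0]-g[1]).mean().round(1))
E
```

```text
t 16.9 tcp [603.5 -52.1 132. ] yaw 73.48 grip 0.5 F [ 0.42  0.1  -0.89]
tool delta now [  1.1  -4.4 127. ] after turn [  1.  -4. 127.] turn units az -0.0
3359 z [13.10145691 16.44444338 17.76367429] y -38.92891882929838 41.596600008460086
-45 344 -66.1 16.31
-30 648 -66.3 16.3
-15 622 -66.1 16.34
0 659 -66.1 16.33
15 626 -66.1 16.33
30 460 -66.1 16.36
tilt [0.03043104 0.00061529]
jar [-0.1  -0.02] 2.5
plate [ 0.   -0.02] 0.6
beaker [ 0.12 -0.12] 16.7
dish [-0.43 -0.18] 16.4
bottle [-0.08 -0.1 ] 2.4
or1 [-0.47 -0.37] 70.1
weight [ 0.24 -0.16] 13.0
spat [0.21 0.12] 3.6
```

```bash
python3 -c "
from rig import *
print(finish_job())"
```

```text
the job is handed in; nothing more can be done
None
```

The carrier is flat, square and fully home against the stop bar (trailing edge measured at about x = -66 mm, nominal -65), no bystander shift was found in the last check (partly obscured by shadows or the arm), and the job is handed in; I viewed 11 pictures, one over the limit of 10.

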